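Slide the handle panel into the bottle carrier

TASK

Take the handle panel, the plywood panel with the hand-hole, out of the slotted rack and slide it edgewise down into the two upright guides in the middle of the bottle carrier until it is fully home on the carrier's floor, then let go. Lower it, do not let it drop, and leave the other two panels standing in the rack.

Things in the scene. Friction and masses are not known exactly. Their poses are not given: they have to be found in the camera images.
- handle_mid (a point): Centre of the loose upright plywood handle panel, 180 tall, 140 wide, 10 thick (mm), 0.12 kg; bottom edge 90 below. Lower 100 mm full width; above, a neck 82 wide with a hand-hole 50 x 24 and over it a solid grip bar 52 to 90 above this point: pinch that across the thickness. x square to the faces, y along the width, z up; both faces alike. Stands in a 13 mm wide slot of the rack.
- seat (a point): Bottle carrier (fixed box 180 x 180 mm): middle of its floor, 10 above the table, where the panel's bottom edge rests when home (centre 90 above, faces square to x). Upright channels at y = +-82 (ends), 30 deep, 16 wide in x; over the top 20 mm they flare to 36 wide and y = +-92; mouths end 86 above this point. Side walls 35 above it. x across the channels, y guide to guide, z up.
- blank_mid (a point): Centre of a bystander: plain rectangular plywood panel, 10 thick, 140 wide, 150 tall (mm), no hole. Axes as the handle panel. Stays in the fixed rack, whose three parallel slots, in any order of panels, are 75 mm apart, 30 mm deep and open at top and ends, floor 10 mm above the table.
- comb_mid (a point): Centre, half-way up, of a bystander in the same rack: plywood comb panel, 10 thick, 140 wide, 110 tall (mm), its upper 50 mm being three upright fingers 20 mm wide. Axes as the handle panel. Stays in the rack.
There are look-alikes about, which are no part of the job. Leave any black, blue or purple look-alike of the part that bears handle_mid alone.

How it is judged:
By the outcome, as a careful person would: the job done as asked, in the order asked, and still so for the second after the job is handed in, with the robot touching nothing.
It also fails if it takes over 45 s, if anything falls off the work surface, if the arm or the gripper's body presses on something with over 40 N, if the wrist force passes 120 N, or if a joint passes its speed limit or range.

ROBOT

A 6-joint arm with a two-finger parallel gripper is mounted at the origin on the work surface. World frame = base frame: x ahead of the robot, y to its left, z up, the work surface at z = 0. Lengths are in m, angles in rad, forces in N, time in s.
With the tool pointing down it reaches from about 0.275 to 0.75 m from the base axis. Payload 10.2 kg.
Tool frame: the origin (TCP) lies midway between the tips of the shut fingers; the grasp point (between the pads) lies 19 mm behind it (bot.hold_point_z is the distance from the TCP to the grasp point, in m); z points along the fingers, y is the line along which they close (so a half turn about z gives the same grasp; the last joint's range is limited). The gripper opens to 88 mm and grips with 3 to 60 N. Pads are 18 mm wide; open, the fingers measure 123 mm over their backs; the gripper's body (75 mm by 187 mm) begins 45 mm behind the grasp point.
Start: joints at [1.127, 0.313, 1.498, -0, 1.331, -0.223], TCP at [0.115, 0.512, 0.239] pointing down, gripper open.
Joint ranges: [-2.94, 2.94], [-0.97, 2.17], [0.19, 2.56], [-1.23, 4.37], [0.02, 3.11], [-2.88, 2.88]. Speed limits (rad/s): [2.39, 2.39, 3.01, 3.14, 3.14, 3.14].

INTERFACE

Orientations are given as a rotation vector (axis times angle).
In Python, from rig import bot gives the robot as it stands.
- The arm moves only by the tool arm_command, never from a script. Its argument "targets" is a list of rows, each a list of 3 entries, a list of its own where there are three numbers: the shift along the tool's x, y, z in m, then the turn, a rotation vector about the tool's x, y, z in degrees, then the opening, from -1 (shut) to 1 (fully open). A call has 1 to 5 rows; each row is the pose to reach, as a shift and turn from the pose commanded when the call began, along the tool's axes at that moment; what a row does not reach only later rows make up. A row lasts 1/10 s, in which the tool goes at most 50 mm and 8.59 degrees, less where a joint would pass 70% of its speed; a pose out of reach is approached as far as the arm can. A call with a gripper value outside its range is refused whole. The fingers move at their own pace and stop on an object; "force" is the grip in N (left out, the last holds). Time passes only in rows, so rows that repeat a pose let the fingers close. It gives the time, the measured TCP pose, the force, the opening and the grip force at its end, in the units of the state.
- bot.state(): the state, without advancing time (a new reading comes with each control period).
- bot.read_camera(name): name is "scene" or "side" or "wrist"; returns a dict with "color" (480x640x3 uint8, blue, green, red), "fx", "fy", "cx", "cy" (pixels), "eye" and "orientation" of the camera in the world; the wrist camera has in their place "hand_eye" (4x4, takes a point from camera to tool coordinates, whose origin is the TCP and whose axes are the flange's). Camera axes: x right, y up, looking along -z (the intrinsics and any distortion apply to the point x, -y, -z); pixel columns grow to the right and rows downward; lengths in m; the calibration is good to about 2 mm. A picture is of the moment at which its call begins: read the wrist's pose just before it. There is no depth.
- bot.sign_off(): hands the job in; it is judged then, once.
The state is a dict: "t": time; "qpos": joint angles; "qvel": joint speeds; "joint_efforts": joint torques, N m; "tool_pos": TCP position; "tcp_rot": TCP orientation; "contact_force": force on the tool from outside, world axes, zero at the start; "torque": the same for the moment, N m; "gripper_width": finger opening in m; "finger_force": force on a finger pad.
Only numpy, scipy, OpenCV 4.12 (cv2) and the standard library are available. Lean on these libraries where they do the work, as an engineer would, in place of code of your own. Each camera call takes 0.05 s, during which the arm holds its last target. There are 200 camera calls.

## Working session

There is one attempt and no reset: what is moved stays moved. The work goes in short steps, Python scripts to look and compute and a tool call to move; the robot and the scene stay as the last step left them, time stands still between calls to the robot, and variables do not carry over. Pictures are saved under pics/ and viewed, at most 10 in all, crops included, and the job is handed in when it is done.

Besides the shell and the picture viewer there is one more tool, called after ">>>" as a command line: name --argument value ..., lists and objects as JSON in quotes. arm_command: Moves the arm, as the interface text tells. Its arguments: {"type":"object","properties":{"targets":{"type":"array"},"force":{"type":"number"}},"required":["targets"]}

```bash
ls; mkdir -p pics
python3 - <<'E'
from rig import bot
import cv2
for n in("scene","side"):
    c=bot.read_camera(n);cv2.imwrite(f"pics/{n}0.png",c["color"]);print(n,{k:v for k,v in c.items() if k!="color"})
c=bot.read_camera("wrist");cv2.imwrite("pics/w0.png",c["color"]);print({k:v for k,v in c.items() if k!="color"})
print(bot.state())
E
```

```text
pics
scene {'fx': 443.37948605542977, 'fy': 443.37948605542977, 'cx': 316.2501071354871, 'cy': 237.2084090516137, 'eye': array([1.0887634 , 0.38061196, 0.79747727]), 'orientation': array([0.48514767, 0.79496873, 1.93006296])}
side {'fx': 606.9941230085913, 'fy': 606.9941230085913, 'cx': 320.70385818113675, 'cy': 240.86924219575502, 'eye': array([ 0.30037223, -0.64122234,  0.97179352]), 'orientation': array([ 0.67920471, -0.10038758, -0.25390533])}
{'fx': 398.93171660887947, 'fy': 398.93171660887947, 'cx': 319.78877110346554, 'cy': 240.7077168817842, 'hand_eye': array([[ 1.12965780e-04,  9.62554724e-01,  2.71087424e-01,
         7.04021997e-02],
       [ 9.99998736e-01, -5.38743657e-04,  1.49621332e-03,
         5.25129873e-04],
       [ 1.58623383e-03,  2.71086912e-01, -9.62553567e-01,
        -1.46227897e-01],
       [ 0.00000000e+00,  0.00000000e+00,  0.00000000e+00,
         1.00000000e+00]])}
{'t': 0.15, 'qpos': array([ 1.12661238e+00,  3.13326427e-01,  1.49823256e+00, -2.81597753e-05,
        1.33101644e+00, -2.23405547e-01]), 'qvel': array([ 4.53666602e-04, -5.51479155e-04, -2.24062338e-03, -8.83534838e-04,
       -2.38259086e-05, -1.16203562e-04]), 'joint_efforts': array([ 1.83234144e-03, -4.02303064e+01, -2.52314276e+01,  6.94315578e-02,
        3.44786269e-02, -7.17563421e-05]), 'tool_pos': array([0.11491079, 0.51208382, 0.2383013 ]), 'tcp_rot': array([-3.46050863e-01, -3.12217719e+00,  1.47247400e-03]), 'contact_force': array([-0.14821908,  0.45103441, -0.87856664]), 'torque': array([ 0.049913  , -0.05067868,  0.0041631 ]), 'finger_force': 0.0, 'gripper_width': 0.08817960049556486}
```

View pics/scene0.png

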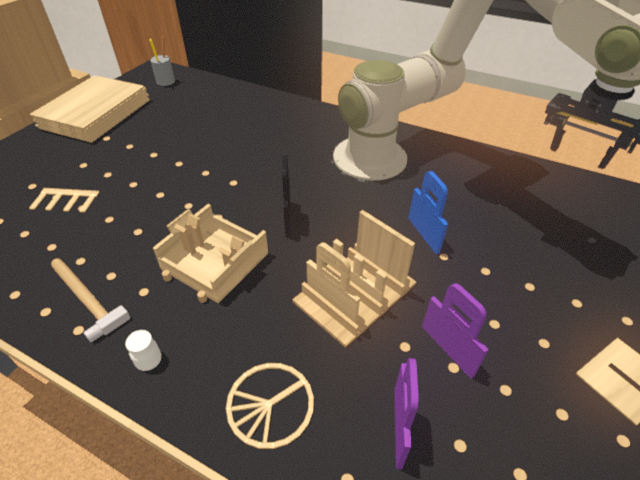

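View pics/side0.png

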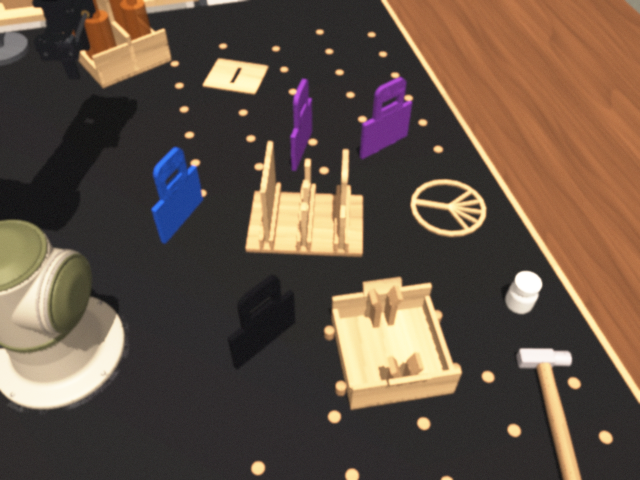

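Scene view: the rack is at about (355,285) and the carrier at (212,252). Candidates for the handle panel are the blue one (428,212), the purple ones (455,330) and (405,412), the black one (286,185), and the wooden panels in the rack: front (332,285), middle (365,275) and rear (385,245). I'll crop the rack to choose.

Run:
```python
import cv2,numpy as np
a=cv2.imread("pics/scene0.png")[200:350,280:430];b=cv2.imread("pics/side0.png")[135:265,240:370]
a=cv2.resize(a,(400,400),interpolation=2);b=cv2.resize(b,(400,400),interpolation=2)
cv2.imwrite("pics/crop1.png",np.hstack([a,b]))
```

```text
(no output)
```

View pics/crop1.png

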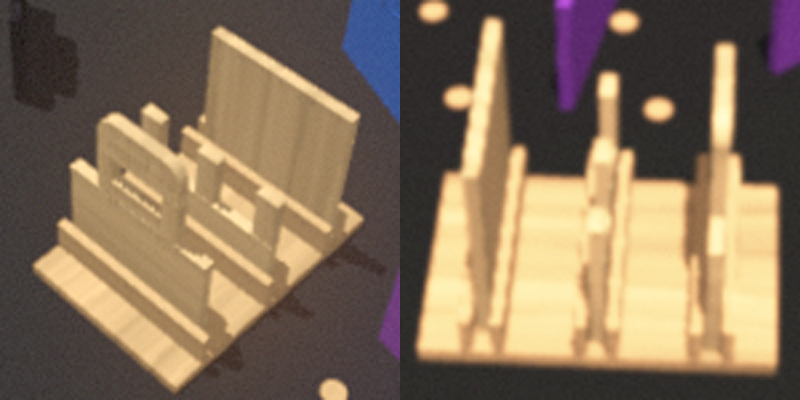

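The panel with the hand-hole is the one in the front slot, farthest from the robot: grip bar at scene (334,251), side (346,150). The comb is in the middle and the blank at the rear. Next, coarse positions.

```bash
cat > h.py <<'E'
import numpy as np,cv2
from scipy.spatial.transform import Rotation as R
from rig import bot
def cam(name):
    s=bot.state();c=bot.read_camera(name)
    if name=="wrist":
        T=np.eye(4);T[:3,:3]=R.from_rotvec(s["tcp_rot"]).as_matrix();T[:3,3]=s["tool_pos"];T=T@c["hand_eye"]
        c["Rm"],c["eye"]=T[:3,:3],T[:3,3]
    else: c["Rm"]=R.from_rotvec(c["orientation"]).as_matrix()
    return c
def p2w(c,px,z):
    d=c["Rm"]@np.array([(px[0]-c["cx"])/c["fx"],-(px[1]-c["cy"])/c["fy"],-1]);e=np.asarray(c["eye"])
    return e+d*(z-e[2])/d[2]
def w2p(c,p):
    q=c["Rm"].T@(np.asarray(p)-c["eye"]);return np.array([c["cx"]+c["fx"]*q[0]/-q[2],c["cy"]-c["fy"]*q[1]/-q[2]])
E
python3 - <<'E'
from h import *
c=cam("scene");s=cam("side")
f=lambda x,y:(280+.375*x,200+.375*y); g=lambda x,y:(240+.325*(x-400),135+.325*y)
P=lambda n,c,p,z:print(n,p2w(c,p,z).round(3))
P("shR",c,f(210,265),.11);P("shL",c,f(73,165),.11);P("topL",c,f(103,118),.185);P("topR",c,f(180,157),.185)
P("s top far",s,g(725,45),.19);P("s sh near",s,g(716,222),.11)
P("blank",c,f(217,30),.16);P("blank",c,f(356,118),.16)
for n,p in dict(L=(333,298),T=(430,286),Rr=(459,368),B=(350,403)).items():P(n,s,p,.045)
for n,p in dict(L=(156,252),B=(213,297),Rr=(267,240),).items():P("c"+n,c,p,.045)
P("g1",s,(383,283),.096);P("g2",s,(405,360),.096)
E
```

```text
shR [0.593 0.216 0.11 ]
shL [0.554 0.083 0.11 ]
topL [0.563 0.113 0.185]
topR [0.571 0.178 0.185]
s top far [0.581 0.176 0.19 ]
s sh near [0.557 0.105 0.11 ]
blank [0.411 0.138 0.16 ]
blank [0.453 0.27  0.16 ]
L [ 0.495 -0.05   0.045]
T [ 0.677 -0.071  0.045]
Rr [ 0.661 -0.241  0.045]
B [ 0.465 -0.253  0.045]
cL [ 0.639 -0.27   0.045]
cB [ 0.683 -0.075  0.045]
cRr [ 0.487 -0.063  0.045]
g1 [ 0.578 -0.075  0.096]
g2 [ 0.563 -0.227  0.096]
```

Run:
```python
import cv2,numpy as np
a=cv2.imread("pics/scene0.png")[195:305,150:275];b=cv2.imread("pics/side0.png")[265:415,320:470]
a=cv2.resize(a,(400,352),interpolation=2);a=np.vstack([a,np.zeros((48,400,3),np.uint8)]);b=cv2.resize(b,(400,400),interpolation=2)
cv2.imwrite("pics/crop2.png",np.hstack([a,b]))
```

```text
(no output)
```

View pics/crop2.png

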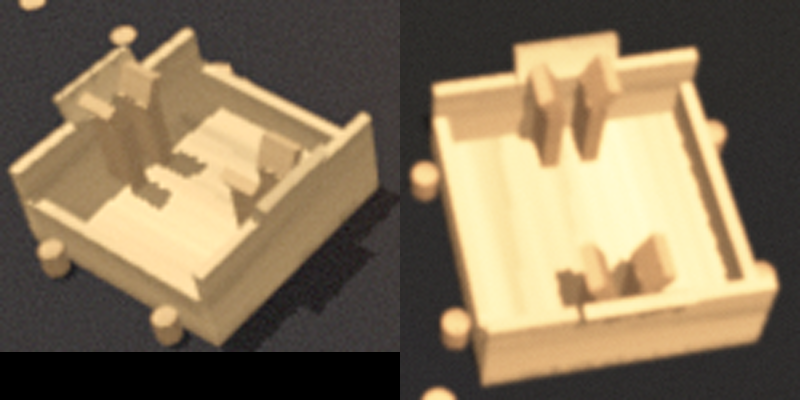

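```bash
cat >> h.py <<'E'
def rel(pos,yaw):
    """shift/turn in tool axes to reach TCP pos, pointing down, tool y along panel x (yaw deg)"""
    s=bot.state();A=R.from_rotvec(s["tcp_rot"]);out=[]
    x=np.array([np.cos(np.radians(yaw)),np.sin(np.radians(yaw)),0]);z=np.array([0,0,-1.])
    for sg in(1,-1):
        y=sg*x;B=R.from_matrix(np.c_[np.cross(y,z),y,z]);out.append((A.inv()*B).as_rotvec(degrees=True))
    o=min(out,key=np.linalg.norm)
    print("shift",A.inv().apply(np.array(pos)-s["tool_pos"]).round(4),"turn",o.round(2),"alt",[v.round(0) for v in out],"q",s["qpos"].round(2),"t",s["t"])
E
python3 - <<'E'
from h import *
rel((.57,.15,.30),-16.5);print(R.from_rotvec(bot.state()["tcp_rot"]).as_matrix().round(3))
E
```

```text
shift [-0.5233 -0.2538 -0.0615] turn [-2.000e-02 -3.000e-02 -8.615e+01] alt [array([-0.,  0., 94.]), array([ -0.,  -0., -86.])] q [ 1.13  0.31  1.5   0.    1.33 -0.22] t 0.25
[[-0.976  0.219 -0.   ]
 [ 0.219  0.976 -0.001]
 [ 0.    -0.001 -1.   ]]
```

>>> arm_command --targets '[[[-0.04,-0.02,-0.012],[0,0,8.5],1],[[-0.08,-0.04,-0.024],[0,0,17],1],[[-0.12,-0.06,-0.036],[0,0,25.5],1],[[-0.16,-0.08,-0.048],[0,0,34],1],[[-0.2,-0.1,-0.06],[0,0,42],1]]'

```text
t: 0.75
tool_pos: [0.2893, 0.3695, 0.2993]
tcp_rot: [1.45, 2.787, 0.0]
contact_force: [0.7, -0.3, -0.0]
gripper_width: 0.0881
finger_force: 0.0
```

Run:
```python
from h import *
rel((.57,.15,.30),-16.5);print(bot.state()["tool_pos"])
```

```text
shift [-0.3409  0.104  -0.0007] turn [ 1.000e-02 -0.000e+00  5.152e+01] alt [array([ 0., -0., 52.]), array([   0.,    0., -128.])] q [ 0.66  0.15  1.55 -0.    1.45  0.05] t 0.75
[0.28926398 0.36951842 0.2992773 ]
```

>>> arm_command --targets '[[[-0.047,0.014,0],[0,0,8.5],1],[[-0.094,0.028,0],[0,0,17],1],[[-0.141,0.042,0],[0,0,25.5],1],[[-0.188,0.056,0],[0,0,34],1],[[-0.235,0.07,0],[0,0,42.5],1]]'

```text
t: 1.25
tool_pos: [0.4826, 0.2181, 0.2988]
tcp_rot: [-2.362, -2.071, -0.0]
contact_force: [-0.6, 0.8, 0.9]
gripper_width: 0.088
finger_force: 0.0
```

Run:
```python
from h import *
rel((.57,.15,.30),-16.5)
```

```text
shift [-0.0561  0.0955 -0.0013] turn [ 0.   -0.01  8.99] alt [array([ 0., -0.,  9.]), array([   0.,    0., -171.])] q [0.2  0.29 1.38 0.   1.48 0.33] t 1.25
```

>>> arm_command --targets '[[[-0.02,0.036,0],[0,0,4],1],[[-0.04,0.07,0],[0,0,7],1],[[-0.055,0.095,0],[0,0,9],1],[[-0.055,0.095,0],[0,0,9],1],[[-0.055,0.095,0],[0,0,9],1]]'

```text
t: 1.75
tool_pos: [0.5686, 0.1532, 0.2983]
tcp_rot: [-2.511, -1.887, 0.001]
contact_force: [-0.1, 0.2, 0.8]
gripper_width: 0.0881
finger_force: 0.0
```

Run:
```python
from h import *
import pickle
c=cam("wrist");pickle.dump(c,open("w1.pkl","wb"));rel((.57,.15,.30),-16.5);cv2.imwrite("pics/w1.png",c["color"])
```

```text
shift [-0.0032  0.0028 -0.0014] turn [-0.03 -0.    0.4 ] alt [array([-0., -0.,  0.]), array([   0.,   -0., -180.])] q [0.07 0.43 1.18 0.   1.53 0.35] t 1.8
```

View pics/w1.png

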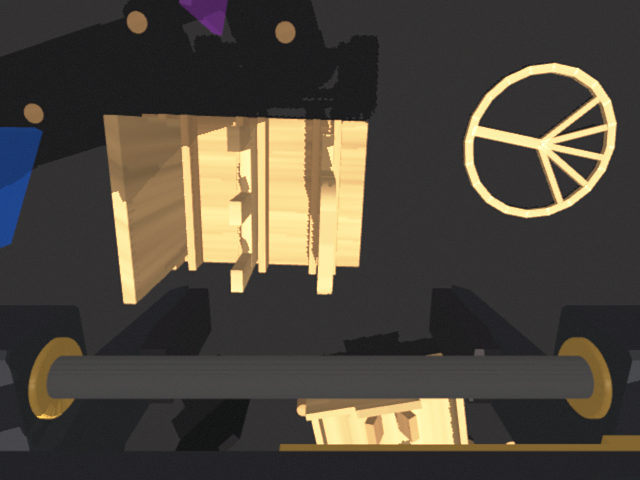

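Wrist view: blank at the left (118,210), comb fingers at (240,240), handle panel edge-on at (327,180–293), carrier at the bottom (390,420). I'll zoom in on the handle panel.

Run:
```python
from h import *
import pickle
c=pickle.load(open("w1.pkl","rb"))
cr=c["color"][110:305,270:400];cr=cv2.resize(cr,None,fx=3,fy=3,interpolation=cv2.INTER_LINEAR);cv2.imwrite("pics/w1c.png",cr)
s=bot.state();print(w2p(c,s["tool_pos"]))
for p in [(.57,.15,.19)]: print(w2p(c,p))
```

```text
[320.69231553 308.79020624]
[324.52848782 241.74272401]
```

View pics/w1c.png

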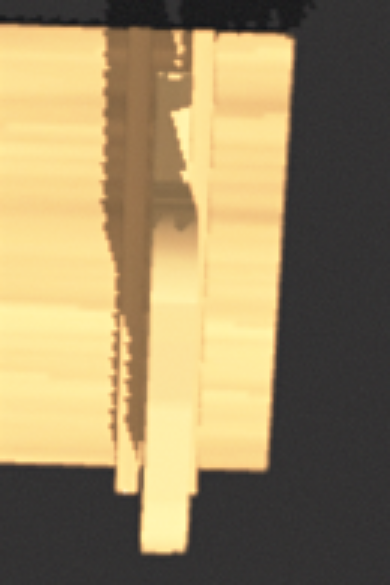

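Run:
```python
from h import *
import pickle
c=pickle.load(open("w1.pkl","rb"))
f=lambda x,y:(270+x/3,110+y/3)
for n,p,z in [("nearL",(141,545),.19),("nearR",(188,545),.19),("farL",(150,250),.19),("farR",(198,250),.19),("near mid",(164.5,552),.188),("far end",(174,218),.185),("rackNR",(268,470),.01),("rackFR",(295,35),.01)]:print(n,p2w(c,f(*p),z).round(4))
```

```text
nearL [0.5552 0.1171 0.19  ]
nearR [0.5656 0.1141 0.19  ]
farL [0.5761 0.1819 0.19  ]
farR [0.586 0.179 0.19 ]
near mid [0.5597 0.1131 0.188 ]
far end [0.5828 0.1863 0.185 ]
rackNR [0.5882 0.0602 0.01  ]
rackFR [0.6376 0.2126 0.01  ]
```

Run:
```python
from h import *
rel((.5715,.1495,.153),-17.8)
```

```text
shift [-0.0032  0.0044  0.1456] turn [-0.03 -0.    1.7 ] alt [array([-0., -0.,  2.]), array([   0.,   -0., -178.])] q [0.07 0.43 1.18 0.   1.53 0.35] t 1.8
```

>>> arm_command --targets '[[[-0.002,0.003,0.035],[0,0,1],1],[[-0.003,0.0045,0.075],[0,0,1.7],1],[[-0.003,0.0045,0.11],[0,0,1.7],1],[[-0.003,0.0045,0.135],[0,0,1.7],1],[[-0.003,0.0045,0.145],[0,0,1.7],1]]'

```text
t: 2.3
tool_pos: [0.5706, 0.1501, 0.1518]
tcp_rot: [-2.536, -1.851, 0.004]
contact_force: [-0.5, 1.0, 0.3]
gripper_width: 0.0881
finger_force: 0.0
```

>>> arm_command --targets '[[[0,0,0],[0,0,0],1],[[0,0,0],[0,0,0],1]]'

```text
t: 2.5
tool_pos: [0.5726, 0.1497, 0.1554]
tcp_rot: [2.537, 1.85, 0.003]
contact_force: [0.4, -0.0, -0.2]
gripper_width: 0.0879
finger_force: 0.0
```

Run:
```python
from h import *
rel((.5715,.1495,.153),-17.8)
```

```text
shift [-0.0005 -0.001   0.0024] turn [ 0.13 -0.05 -0.01] alt [array([ 0., -0., -0.]), array([ -0.,  -0., 180.])] q [0.06 0.53 1.4  0.   1.21 0.37] t 2.5
```

>>> arm_command --targets '[[[0,-0.001,0.001],[0,0,0],0],[[0,-0.001,0.001],[0,0,0],-0.5],[[0,-0.001,0.001],[0,0,0],-1],[[0,-0.001,0.001],[0,0,0],-1],[[0,-0.001,0.001],[0,0,0],-1]]' --force 25

```text
t: 3.0
tool_pos: [0.5713, 0.1495, 0.1528]
tcp_rot: [2.539, 1.85, 0.0]
contact_force: [0.5, -0.5, -0.1]
gripper_width: 0.0506
finger_force: 0.0
```

>>> arm_command --targets '[[[0,0,0],[0,0,0],-1],[[0,0,0],[0,0,0],-1],[[0,0,0],[0,0,0],-1]]'

```text
t: 3.3
tool_pos: [0.5712, 0.1495, 0.1527]
tcp_rot: [-2.539, -1.85, 0.0]
contact_force: [-1.2, 0.2, 0.1]
gripper_width: 0.0265
finger_force: 0.0
```

>>> arm_command --targets '[[[0,0,0],[0,0,0],-1],[[0,0,0],[0,0,0],-1],[[0,0,0],[0,0,0],-1],[[0,0,0],[0,0,0],-1]]'

```text
t: 3.7
tool_pos: [0.5712, 0.1495, 0.1527]
tcp_rot: [-2.539, -1.85, 0.0]
contact_force: [-0.1, 0.8, -0.5]
gripper_width: 0.0097
finger_force: 25.0
```

>>> arm_command --targets '[[[0,0,-0.01],[0,0,0],-1],[[0,0,-0.025],[0,0,0],-1],[[0,0,-0.045],[0,0,0],-1],[[0,0,-0.07],[0,0,0],-1],[[0,0,-0.1],[0,0,0],-1]]'

```text
t: 4.2
tool_pos: [0.5708, 0.1495, 0.2537]
tcp_rot: [-2.539, -1.849, 0.002]
contact_force: [-0.1, -0.8, -1.2]
gripper_width: 0.0095
finger_force: 25.0
```

>>> arm_command --targets '[[[0,0,-0.025],[0,0,0],-1],[[0,0,-0.045],[0,0,0],-1],[[0,0,-0.055],[0,0,0],-1],[[0,0,-0.055],[0,0,0],-1]]'

```text
t: 4.6
tool_pos: [0.5715, 0.1495, 0.309]
tcp_rot: [2.538, 1.849, 0.003]
contact_force: [-0.3, 0.3, -1.2]
gripper_width: 0.0096
finger_force: 25.0
```

Run:
```python
from h import *
import pickle
rel((.45,-.153,.308),-6.5)
c={n:cam(n) for n in("scene","side","wrist")};pickle.dump(c,open("w2.pkl","wb"))
a=c["scene"]["color"][170:330,150:430];b=c["side"]["color"][80:280,210:430]
g=c["wrist"]["color"][:,:]
cv2.imwrite("pics/v2.png",np.vstack([np.hstack([cv2.resize(a,(400,229)),cv2.resize(b,(400,229))]),np.hstack([cv2.resize(g,(427,320)),np.zeros((320,373,3),np.uint8)])]))
```

```text
shift [-0.3252 -0.0229  0.0007] turn [  0.13  -0.03 -11.35] alt [array([  0.,  -0., -11.]), array([ -0.,  -0., 169.])] q [ 0.06  0.43  1.16 -0.    1.56  0.37] t 4.6
```

View pics/v2.png

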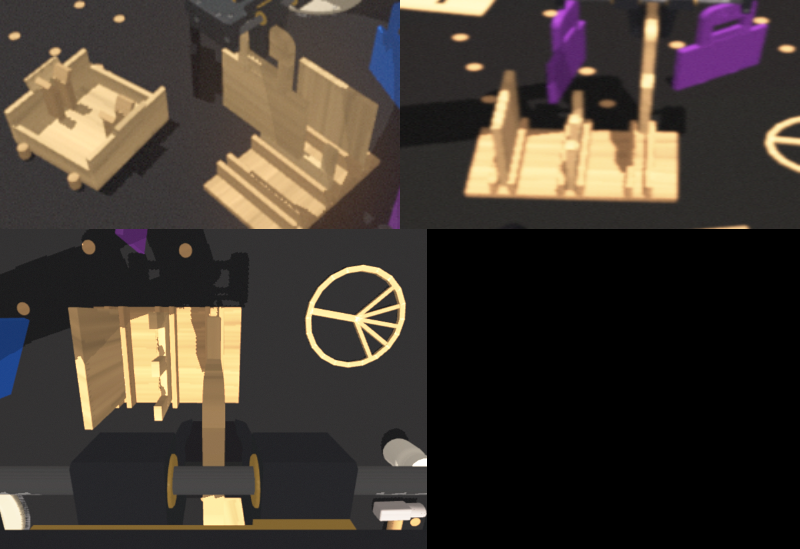

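The panel is held upright and clear of the rack; the comb and blank are still standing. Next, refine the carrier pose from its rim corners in crop2.

Run:
```python
from h import *
import pickle
C=pickle.load(open("w2.pkl","rb"));c,s=C["scene"],C["side"]
f=lambda x,y:(150+x*125/400,195+y*110/352); g=lambda x,y:(320+.375*(x-400),265+.375*y)
obs=[(s,g(433,86),(-90,90)),(s,g(697,49),(90,90)),(s,g(777,285),(90,-90)),(s,g(483,332),(-90,-90)),
(c,f(10,172),(90,-90)),(c,f(200,280),(90,90)),(c,f(370,118),(-90,90)),(c,f(188,30),(-90,-90))]
for o in obs: print(o[2],p2w(o[0],o[1],.045).round(4))
from scipy.optimize import least_squares
def res(p,cams):
    k,S=np.cos(p[2]),np.sin(p[2]);r=[]
    for cm,px,(a,b) in obs:
        if not any(cm is q for q in cams):continue
        a,b=a/1000,b/1000;r+=list(w2p(cm,(p[0]+k*a-S*b,p[1]+S*a+k*b,.045))-px)
    return np.array(r)
for cams in((s,),(c,),(s,c)):
    q=least_squares(res,[.57,-.155,-.1],args=(cams,),loss="soft_l1");print(q.x.round(4),np.degrees(q.x[2]),res(q.x,cams).round(1))
```

```text
(-90, 90) [ 0.4941 -0.048   0.045 ]
(90, 90) [ 0.6814 -0.0659  0.045 ]
(90, -90) [ 0.6619 -0.2486  0.045 ]
(-90, -90) [ 0.4736 -0.2308  0.045 ]
(90, -90) [ 0.6344 -0.2832  0.045 ]
(90, 90) [ 0.6518 -0.0994  0.045 ]
(-90, 90) [ 0.4649 -0.0811  0.045 ]
(-90, -90) [ 0.447  -0.2652  0.045 ]
[ 0.5773 -0.1487 -0.1032] -5.915641593212747 [ 1.8  0.5 -2.2  1.7 -2.7  0.   2.5 -1.8]
[ 0.5507 -0.1814 -0.0994] -5.692655333251443 [ 2.  -0.4  0.2 -1.1 -1.8  1.1 -0.3  1.6]
[ 0.5761 -0.1559 -0.1176] -6.739364961957173 [ 2.9  3.1 -0.4  5.4 -2.1  4.8  2.2  1.7  3.   9.8  1.6 11.7  1.7 12.
  2.7 10.4]
```

Run:
```python
from h import *
import pickle
C=pickle.load(open("w2.pkl","rb"));c,s=C["scene"],C["side"]
f=lambda x,y:(150+x*125/400,195+y*110/352); g=lambda x,y:(320+.375*(x-400),265+.375*y)
obs=[(s,g(433,86),(-90,90)),(s,g(697,49),(90,90)),(s,g(777,285),(90,-90)),(s,g(483,332),(-90,-90)),
(c,f(10,172),(90,-90)),(c,f(200,280),(90,90)),(c,f(370,118),(-90,90)),(c,f(188,30),(-90,-90))]
from scipy.optimize import least_squares
def res(p):
    k,S=np.cos(p[2]),np.sin(p[2]);r=[]
    for cm,px,(a,b) in obs:
        a,b=a/1000,b/1000;r+=list(w2p(cm,(p[0]+k*a-S*b,p[1]+S*a+k*b,p[3]))-px)
    return np.array(r)
q=least_squares(res,[.57,-.155,-.1,.06]);p=q.x;print(p.round(4),np.degrees(p[2]),q.fun.round(1))
k,S=np.cos(p[2]),np.sin(p[2]);W=lambda a,b,z:(p[0]+k*a-S*b,p[1]+S*a+k*b,z)
im=[]
for cm,(x0,x1,y0,y1) in((c,(150,275,190,310)),(s,(320,470,265,409))):
    o=cv2.resize(cm["color"][y0:y1,x0:x1],(400,384),interpolation=2);F=400/(x1-x0)
    D=lambda P:tuple(int(round(v)) for v in (w2p(cm,P)-(x0,y0)+.5)*F)
    for sg in(1,-1):
        for m in(1,-1):
            cv2.line(o,D(W(m*.018,sg*.092,.096)),D(W(m*.018,sg*.062,.096)),(0,0,255),1)
            cv2.line(o,D(W(m*.008,sg*.052,.01)),D(W(m*.008,sg*.052,.076)),(255,0,0),1)
            cv2.line(o,D(W(m*.008,sg*.082,.01)),D(W(m*.008,sg*.052,.01)),(0,160,0),1)
    cv2.polylines(o,[np.array([D(W(a,b,p[3])) for a,b in((.09,.09),(.09,-.09),(-.09,-.09),(-.09,.09))])],True,(255,255,0),1)
    im.append(o)
cv2.imwrite("pics/ov.png",np.hstack(im))
rel((p[0],p[1],.308),np.degrees(p[2]))
```

```text
[ 0.5693 -0.1624 -0.1023  0.0721] -5.859145005807555 [ 0.  -0.8 -1.3 -0.  -0.7  0.8  1.2 -0.3 -0.3 -0.6 -0.1  0.2 -0.1  0.5
 -0.4  0. ]
shift [-0.2974  0.094  -0.0015] turn [ -0.12   0.03 -11.99] alt [array([ -0.,   0., -12.]), array([  0.,   0., 168.])] q [ 0.06  0.43  1.16 -0.    1.55  0.37] t 4.75
```

View pics/ov.png

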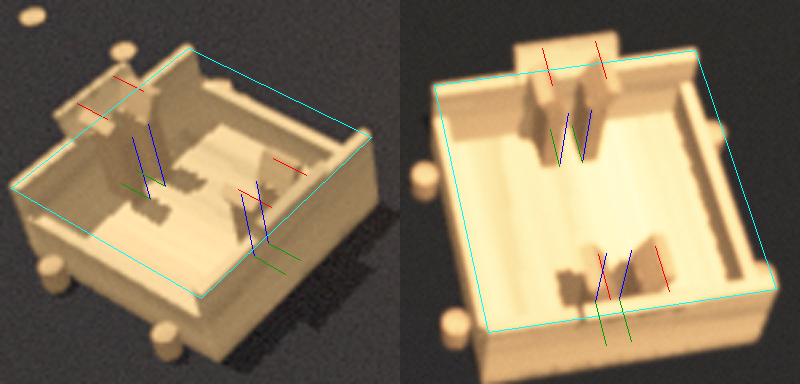

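>>> arm_command --targets '[[[-0.02,0.006,0],[0,0,-1],-1],[[-0.055,0.017,0],[0,0,-3],-1],[[-0.095,0.03,0],[0,0,-5],-1],[[-0.135,0.043,0],[0,0,-7],-1],[[-0.175,0.055,0],[0,0,-9],-1]]'

```text
t: 5.25
tool_pos: [0.5695, -0.0355, 0.3066]
tcp_rot: [-2.383, -2.044, 0.002]
contact_force: [0.2, -0.3, -1.6]
gripper_width: 0.0097
finger_force: 25.0
```

Run:
```python
from h import *
rel((.5693,-.1624,.308),-5.86)
```

```text
shift [-0.1255  0.0191 -0.0015] turn [-0.11 -0.01 -2.9 ] alt [array([-0., -0., -3.]), array([ -0.,   0., 177.])] q [-0.27  0.38  1.23 -0.    1.53 -0.11] t 5.25
```

>>> arm_command --targets '[[[-0.035,0.005,0],[0,0,-1],-1],[[-0.07,0.011,0],[0,0,-2],-1],[[-0.1,0.016,0],[0,0,-3],-1],[[-0.123,0.019,0],[0,0,-3],-1],[[-0.123,0.019,0],[0,0,-3],-1]]'

```text
t: 5.75
tool_pos: [0.5693, -0.1608, 0.3061]
tcp_rot: [-2.334, -2.1, 0.002]
contact_force: [-0.1, -0.5, -1.5]
gripper_width: 0.0095
finger_force: 25.0
```

>>> arm_command --targets '[[[0,0,0.02],[0,0,0],-1],[[0,0,0.04],[0,0,0],-1],[[0,0,0.05],[0,0,0],-1],[[0,0,0.05],[0,0,0],-1],[[0,0,0.05],[0,0,0],-1]]'

```text
t: 6.25
tool_pos: [0.57, -0.1581, 0.2583]
tcp_rot: [2.331, 2.105, 0.0]
contact_force: [-0.3, -0.3, -1.6]
gripper_width: 0.0095
finger_force: 25.0
```

Run:
```python
from h import *
import pickle
rel((.5693,-.1624,.258),-5.86)
C={n:cam(n) for n in("scene","side")};pickle.dump(C,open("w3.pkl","wb"))
st=bot.state();t=st["tool_pos"];M=R.from_rotvec(st["tcp_rot"]).as_matrix();px,py=M[:,1],M[:,0];dn=M[:,2]
print(t,dn.round(4))
W=lambda a,b,z:t+px*a+py*b+dn*(.0527-z)   # panel coords, origin centre: centre is .0527 below TCP
im=[]
for n,(x0,x1,y0,y1) in(("scene",(150,290,120,310)),("side",(290,480,180,410))):
    cm=C[n];F=min(400/(x1-x0),590/(y1-y0));o=cv2.resize(cm["color"][y0:y1,x0:x1],None,fx=F,fy=F,interpolation=2)
    D=lambda P:tuple(int(round(v)) for v in (w2p(cm,P)-(x0,y0)+.5)*F)
    for a in(-.005,.005):
        cv2.polylines(o,[np.array([D(W(a,b,z)) for b,z in((-.07,-.09),(.07,-.09),(.07,.01),(.041,.01),(.041,.09),(-.041,.09),(-.041,.01),(-.07,.01))])],True,(255,0,0) if a<0 else(0,0,255),1)
    im.append(o)
h=max(o.shape[0] for o in im);im=[cv2.copyMakeBorder(o,0,h-o.shape[0],0,0,0) for o in im]
cv2.imwrite("pics/ov3.png",np.hstack(im))
```

```text
shift [-0.0044 -0.0003  0.0003] turn [0.03 0.01 0.03] alt [array([0., 0., 0.]), array([  -0.,    0., -180.])] q [-0.47  0.45  1.25  0.    1.44 -0.37] t 6.25
[ 0.57013162 -0.15833258  0.25874411] [ 1.5e-03 -7.0e-04 -1.0e+00]
```

View pics/ov3.png

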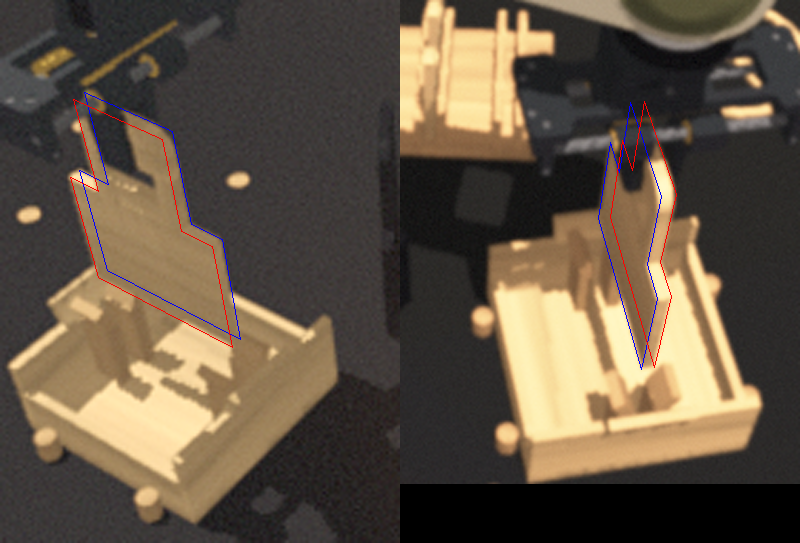

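The overlay of the modelled panel matches the held panel in both views, to within about a pixel. It is centred on the tool and sits above the guides, so I can lower it.

>>> arm_command --targets '[[[-0.0045,0,0.008],[0,0,0],-1],[[-0.0045,0,0.018],[0,0,0],-1],[[-0.0045,0,0.028],[0,0,0],-1],[[-0.0045,0,0.036],[0,0,0],-1],[[-0.0045,0,0.04],[0,0,0],-1]]'

```text
t: 6.85
tool_pos: [0.569, -0.1627, 0.2164]
tcp_rot: [-2.331, -2.104, 0.001]
contact_force: [-0.4, 0.1, -1.1]
gripper_width: 0.0098
finger_force: 25.0
```

>>> arm_command --targets '[[[0,0,0.006],[0,0,0],-1],[[0,0,0.012],[0,0,0],-1],[[0,0,0.018],[0,0,0],-1],[[0,0,0.02],[0,0,0],-1]]'

```text
t: 7.25
tool_pos: [0.5692, -0.1628, 0.197]
tcp_rot: [-2.331, -2.105, 0.001]
contact_force: [-0.1, 0.0, -1.4]
gripper_width: 0.0096
finger_force: 25.0
```

Run:
```python
from h import *
rel((.5693,-.1624,.1527),-5.86);s=bot.state();print(s["tool_pos"],s["contact_force"],s["torque"])
```

```text
shift [0.0004 0.0001 0.0443] turn [-0.05 -0.02  0.01] alt [array([-0., -0.,  0.]), array([   0.,   -0., -180.])] q [-0.48  0.49  1.35  0.    1.3  -0.37] t 7.25
[ 0.56915593 -0.16277281  0.19697137] [-0.1334227   0.0076288  -1.37194678] [-0.14685244  0.10052694 -0.00910538]
```

No contact forces and already inside the narrow channel; continuing.

>>> arm_command --targets '[[[0,0,0.008],[0,0,0],-1],[[0,0,0.016],[0,0,0],-1],[[0,0,0.024],[0,0,0],-1],[[0,0,0.032],[0,0,0],-1],[[0,0,0.038],[0,0,0],-1]]'

```text
t: 7.75
tool_pos: [0.5692, -0.1628, 0.1588]
tcp_rot: [-2.331, -2.105, 0.0]
contact_force: [-0.6, -0.1, -0.7]
gripper_width: 0.0096
finger_force: 25.0
```

>>> arm_command --targets '[[[0,0,0.002],[0,0,0],-1],[[0,0,0.004],[0,0,0],-1],[[0,0,0.0055],[0,0,0],-1],[[0,0,0.0055],[0,0,0],-1],[[0,0,0.0055],[0,0,0],-1]]'

```text
t: 8.25
tool_pos: [0.5694, -0.1629, 0.1544]
tcp_rot: [2.332, 2.105, 0.0]
contact_force: [0.0, 0.5, -1.9]
gripper_width: 0.0097
finger_force: 25.0
```

>>> arm_command --targets '[[[0,0,0.0007],[0,0,0],-1],[[0,0,0.0013],[0,0,0],-1],[[0,0,0.002],[0,0,0],-1],[[0,0,0.002],[0,0,0],-1]]'

```text
t: 8.65
tool_pos: [0.5696, -0.1629, 0.1527]
tcp_rot: [2.331, 2.105, 0.001]
contact_force: [0.2, -0.4, 4.1]
gripper_width: 0.01
finger_force: 25.0
```

Upward contact force came in at exactly the expected home height (0.1527), so the panel is on the floor. Releasing.

>>> arm_command --targets '[[[0,0,0],[0,0,0],-0.6],[[0,0,0],[0,0,0],-0.4],[[0,0,0],[0,0,0],0],[[0,0,0],[0,0,0],0.3],[[0,0,0],[0,0,0],0.3]]'

```text
t: 9.15
tool_pos: [0.5693, -0.1629, 0.1522]
tcp_rot: [-2.332, -2.105, 0.0]
contact_force: [0.1, -0.8, -0.2]
gripper_width: 0.0476
finger_force: 0.0
```

>>> arm_command --targets '[[[0,0,0],[0,0,0],0.3],[[0,0,0],[0,0,0],0.3],[[0,0,0],[0,0,0],0.3]]'

```text
t: 9.45
tool_pos: [0.5693, -0.1629, 0.1522]
tcp_rot: [-2.332, -2.105, 0.0]
contact_force: [1.1, 0.7, 0.7]
gripper_width: 0.0571
finger_force: 0.0
```

>>> arm_command --targets '[[[0,0,-0.01],[0,0,0],0.3],[[0,0,-0.04],[0,0,0],0.3],[[0,0,-0.08],[0,0,0],0.3],[[0,0,-0.12],[0,0,0],0.3],[[0,0,-0.15],[0,0,0],0.3]]'

```text
t: 9.95
tool_pos: [0.5694, -0.1629, 0.3059]
tcp_rot: [2.33, 2.103, 0.002]
contact_force: [1.2, -0.7, -0.3]
gripper_width: 0.0574
finger_force: 0.0
```

>>> arm_command --targets '[[[0.02,0,-0.02],[0,0,0],0.3],[[0.06,0,-0.02],[0,0,0],0.3],[[0.1,0,-0.02],[0,0,0],0.3],[[0.12,0,-0.02],[0,0,0],0.3],[[0.12,0,-0.02],[0,0,0],0.3]]'

```text
t: 10.45
tool_pos: [0.5816, -0.0412, 0.3233]
tcp_rot: [2.328, 2.109, 0.001]
contact_force: [-0.1, 0.0, -0.6]
gripper_width: 0.0577
finger_force: 0.0
```

Run:
```python
from h import *
C={n:cam(n) for n in("scene","side")}
p=(.5693,-.1624);im=[]
k,S=np.cos(-.1023),np.sin(-.1023);W=lambda a,b,z:(p[0]+k*a-S*b,p[1]+S*a+k*b,z+.1)
for n,(x0,x1,y0,y1) in(("scene",(140,420,150,340)),("side",(240,480,150,410))):
    cm=C[n];F=400/(x1-x0);o=cv2.resize(cm["color"][y0:y1,x0:x1],None,fx=F,fy=F,interpolation=2)
    D=lambda P:tuple(int(round(v)) for v in (w2p(cm,P)-(x0,y0)+.5)*F)
    cv2.polylines(o,[np.array([D(W(0,b,z)) for b,z in((.07,.01),(.041,.01),(.041,.09),(-.041,.09),(-.041,.01),(-.07,.01))])],False,(0,0,255),1)
    im.append(o)
h=max(o.shape[0] for o in im);im=[cv2.copyMakeBorder(o,0,h-o.shape[0],0,0,0) for o in im]
cv2.imwrite("pics/end.png",np.hstack(im));s=bot.state();print(s["t"],s["contact_force"],s["gripper_width"])
```

```text
10.55 [ 1.09868882 -1.08147489 -0.13094263] 0.05745333267506035
```

View pics/end.png

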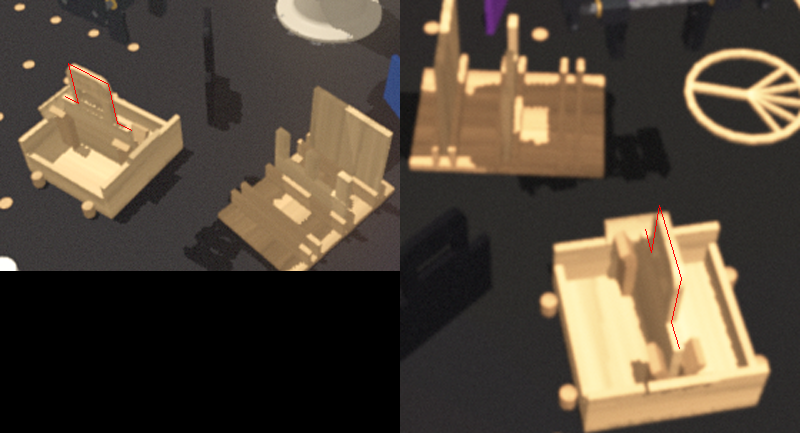

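The panel stands in both guides and matches the home outline (red) in both views. The comb and blank are still in the rack, and the gripper is clear of everything.

```bash
python3 -c "
from rig import bot;print(bot.sign_off())"
```

```text
the job is handed in; nothing more can be done
None
```

The handle panel is fully home on the carrier floor between both guides and released, the comb and blank panels are still standing in the rack, and the job was handed in at about 10.6 s.

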